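# Index the clip inspection table by one hole

### The arm

A 6-joint arm with a two-finger parallel gripper is mounted at the origin on the work surface; the furniture and walls round the work are solid. World frame = base frame: x ahead of the robot, y to its left, z up, the work surface at z = 0. Lengths are in m, angles in degrees, forces in N, time in s.
With the tool pointing down it reaches from about 0.35 to 0.875 m from the base axis. Payload 4.2 kg.
Tool frame: the origin (TCP) lies at the very end of the fingers, on their centre line; the grasp point (between the pads) lies 19 mm behind it (tcp_to_grasp is the z of the grasp point in the tool frame, in m); z points along the fingers, y is the direction in which the jaws open and shut (so a half turn about z gives the same grasp; the last joint's range is limited). The gripper opens to 87 mm and grips with 3 to 60 N. Pads are 19 mm wide; open, the fingers measure 117 mm over their backs; the gripper's body (75 mm by 190 mm) begins 51 mm behind the grasp point.
Start: joints at [83.342, 22.042, 0.453, 0, -68.411, -14.817], TCP at [0.229, 0.582, 0.223] pointing down, gripper open.
Joint ranges: [-179.83, 179.83], [-69.29, 118.12], [-61.27, 80.66], [-181.25, 117.63], [-171.15, -9.14], [-177.46, 177.46]. Speed limits (degrees/s): [159.86, 159.86, 180, 180, 180, 180].

### API

Orientations are given as a 3x3 rotation matrix whose columns are the frame's x, y, z axes.
In Python, from station import sense, capture, camera_params, finish_job, tcp_to_grasp gives the robot as it stands.
- The arm moves only by the shell command python3 -m inch 'ROWS'. ROWS is JSON, a list of rows, each an object of numbers: "jaw": the closure in counts, from 0 (fully open) to 255 (shut); "x", "y", "z": the shift along the world's x, y, z normalised to -1 to 1, where 1 is 0.06 m; "ax", "ay", "az": the turn, a rotation vector about the world's x, y, z normalised to -1 to 1, where 1 is 10 degrees. A call has 1 to 12 rows; each row shifts and turns the pose as measured when the row begins; what a row does not reach is not made up. A row lasts 1/8 s, in which the tool goes at most 62.5 mm and 10.7 degrees, less where a joint would pass 70% of its speed; a pose out of reach is approached as far as the arm can. A call with a number of a shift or a turn outside -1 to 1 is refused whole. A call with a gripper value outside its range is refused whole. The fingers move at their own pace and stop on an object; the grip force is fixed at half the most. Time passes only in rows, so rows that do not move let the fingers close. It gives the time, the measured TCP pose, the force and the opening at its end, in the units of the state.
- sense(): the state, without advancing time (a new reading comes with each control period).
- capture(name): name is "scene" or "top" or "wrist"; returns the picture (384x512x3 uint8, red, green, blue); there is no depth.
- camera_params(name): a dict with "vfov" (degrees; the focal length in pixels is half the picture's height over the tangent of half this angle, whatever the lens; pixels are square), "cx", "cy" (the principal point, pixels), "R" (3x3) and "t" (3): a world point X has camera coordinates R X + t. Camera axes: x right, y down, z forward; pixel columns grow to the right and rows downward; lengths in m; the calibration is good to about 2 mm. The wrist camera is an equidistant fisheye: a pixel r from the principal point sees the ray r / f radians off the axis. A picture is of the moment at which its call begins: read the wrist's pose just before it. camera_params takes no time and is no camera call; for the wrist camera it gives the pose at the moment of the call.
- finish_job(): hands the job in, once; it reports no verdict.
The state is a dict: "time_s": time; "joints": joint angles; "joint_velocities": joint speeds; "effort": joint torques, N m; "tcp_pos": TCP position; "ee_rot": TCP orientation; "wrist_force": force on the tool from outside, world axes, zero at the start; "moment": the same for the moment, N m; "gripper_width": opening from 0.0 (shut) to 1.0 (fully open).
Only numpy, scipy, OpenCV 4.12 (cv2) and the standard library are available. Lean on these libraries where they do the work, as an engineer would, in place of code of your own. Each camera call takes 0.05 s, during which the arm holds its last target.

### The job

Index the rotary clip table on by one hole: with the fingertips in its black dished plunger, press the plunger in, keep it in while you swing the table anticlockwise (seen from above), and let it spring back up in the very next hole of the index plate. Do not run past that hole or turn the table the other way, and leave everything else on the bench where it stands.

Things in the scene. Friction and masses are not known exactly. Their poses are not given: they have to be found in the camera images.
- index_base: Fixed grey round foot (270 mm across, 12 mm thick) of the indexing table, with an arc-shaped steel index plate on posts; origin at the centre of its underside, on the table's vertical axis, z up. The middle of the plate's arc lies near the fixture's own +x, a low post with a pointer on the opposite side. Nothing of the fixture but the plunger's dish is taller than 65 mm.
- table_axis (a point): point on the table's vertical turning axis, at the table's top, 55 mm above the bench. The table is an aluminium disc 144 mm across with small clips in eight nests (one empty).
- dish (a point): centre of the floor of the plunger's round black dish, which fingertips press; turns with the table on a 100 mm radius about the axis and sinks with the plunger; 83 mm above the bench when the plunger is up. The dish is 36 mm across at its floor, widening to 44 mm at its mouth, 12 mm deep, outside 52 mm, wall 4 mm; open above.
- start_hole (a point): centre of the hole in which the plunger stands at the start, at the top of the index plate. The plate is 8 mm thick, its top 53 mm above the bench, reaching 77 to 129 mm from the axis, with an arc slot 15 mm wide at 100 mm radius joining four round 28 mm holes, 45 degrees apart; the start hole is the second, counted anticlockwise seen from above.
- next_hole (a point): centre of the hole in which the plunger must end, at the top of the index plate (53 mm above the bench), 45 degrees anticlockwise from the start hole about the axis
- plunger (a joint): travel of the plunger, m: 0 up (locked in a hole), to 0.019 pressed straight down to its stop. Springs up with 4.4 N at the top, 8.2 N at the stop. Its 24 mm domed collar locks the table (2 mm play) and clears the underside of the plate from 0.014 on; let go between holes it rides under the plate, and it springs up within a few mm of a hole's centre, centring itself.
- table (a joint): angle of the table, rad: 0 at the start hole, grows anticlockwise seen from above, 0.785 at the next hole, 1.571 at the hole after; runs from -0.80 to 1.60. Turns with light friction (about 0.5 N at the dish) and stays where it is left. Fingertips narrower than the dish may shift in it, so the table can lag several mm behind them.
- stamp: turned wooden inspection stamp, 27 mm across, 63 mm tall, standing beside the indexing table; loose, origin at the centre of its underside; to be left alone
- swab_jar: clear jar of swabs, 53 mm across, 81 mm tall, standing beside the indexing table; loose, origin at the centre of its underside; to be left alone
- tea_mug: dotted mug, 92 mm across, 93 mm tall; loose, origin at the centre of its underside; to be left alone
- gauge_set: step gauges in a wooden cradle, 45 x 110 x 38 mm; loose, origin at the centre of its underside; to be left alone
- tape_0: roll of green tape lying flat, 96 mm across, 24 mm tall; loose, origin at the centre of its underside; to be left alone
- alcohol_bottle: white dispenser bottle with a steel dish, 60 mm across, 138 mm tall; loose, origin at the centre of its underside; to be left alone
- ink_pad: open ink pad, 52 x 68 x 9 mm; loose, origin at the centre of its underside; to be left alone

How it is judged (in metres and radians):
On the way, in this order (a step that is already met when the one before it is completed fails the run):
1. the plunger is pressed in, clear of the plate, at the start hole (value of joint plunger above 0.0125 m and value of joint table below 0.06 rad), for 0.05 s.
2. the table is swung anticlockwise with the plunger in (value of joint plunger above 0.009 m and value of joint table above 0.25 rad), for 0.05 s.
At the end, for the whole second after the job is handed in: the table stands still at the next hole (0.785 rad within 0.04), the plunger has sprung up into it (within 3 mm of fully up), and no bystander is more than 20 mm from where it stood (value of joint table between 0.745 and 0.825 rad and value of joint plunger below 0.003 m and velocity of joint table between -0.02 and 0.02 rad/s and distance of each of stamp, swab_jar, tea_mug, gauge_set, tape_0, alcohol_bottle, ink_pad from where it was at the start of the episode below 0.02 m); the robot touches nothing.
It fails at once if the table runs past the next hole (value of joint table above 0.95 rad).
It fails at once if the table is turned the wrong way (value of joint table below -0.1 rad).
It fails at once if a bystander is lifted, carried or pushed away (more than 20 mm) (distance of any of stamp, swab_jar, tea_mug, gauge_set, tape_0, alcohol_bottle, ink_pad from where it was at the start of the episode above 0.02 m).
It also fails if it takes over 45 s, if anything falls off the work surface, if the arm or the gripper's body presses on something with over 40 N, if the wrist force passes 120 N, or if a joint passes its speed limit or range.

## Working session

There is one attempt and no reset: what is moved stays moved. The work goes in short steps, Python scripts to look and compute and a shell command to move; the robot and the scene stay as the last step left them, time stands still between calls to the robot, and variables do not carry over. Pictures are saved under pics/ and viewed, and the job is handed in when it is done.

```bash
mkdir -p pics
python3 - <<'E'
from station import *
import cv2
s=sense();print(s['time_s'],s['tcp_pos'],s['ee_rot'],s['wrist_force'],tcp_to_grasp)
for n in("scene","top","wrist"):
    p=camera_params(n);print(n,p['vfov'],p['cx'],p['cy'])
    im=capture(n);cv2.imwrite(f'pics/{n}0.png',im[:,:,::-1])
E
```

```text
0.0 [0.22856932 0.5810495  0.22146358] [[ 9.30503820e-01 -3.66281475e-01 -7.22524251e-04]
 [-3.66282176e-01 -9.30501486e-01 -2.08603775e-03]
 [ 9.17670957e-05  2.20571385e-03 -9.99997563e-01]] [ 0.30732639  0.24419637 -0.37999499] -0.0187
scene 45.243932861586664 260.68218876510633 188.03167535301597
top 55.94267745756043 253.48441697515955 193.47876748584403
wrist 65.70646984690485 258.29779326863877 190.7075156944665
```

View pics/top0.png

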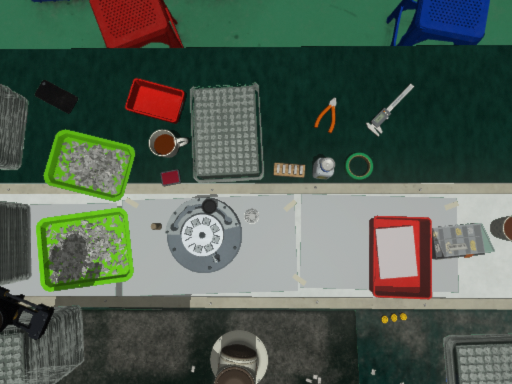

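View pics/scene0.png

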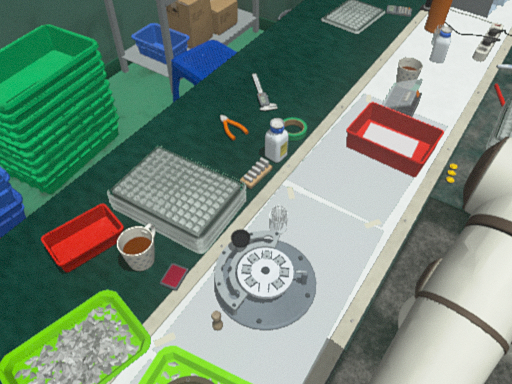

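View pics/wrist0.png

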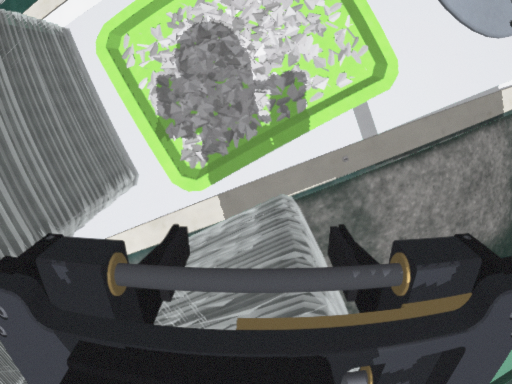

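```bash
cat > h.py <<'E'
import numpy as np,cv2
from station import *
def P(n):
    p=camera_params(n);f=192/np.tan(np.radians(p['vfov']/2));return p,f,np.array(p['R']),np.array(p['t'])
def ray(n,uv,z,pp=None):
    p,f,R,t=pp or P(n);d=np.array([(uv[0]-p['cx'])/f,(uv[1]-p['cy'])/f])
    if n=='wrist':
        r=np.hypot(*d);v=np.array([*(d/r*np.sin(r)),np.cos(r)]) if r>0 else np.array([0,0,1.])
    else: v=np.array([*d,1.])
    o=-R.T@t;w=R.T@v;return o+w*(z-o[2])/w[2]
def proj(n,X,pp=None):
    p,f,R,t=pp or P(n);c=R@np.array(X)+t
    if n=='wrist':
        a=np.arctan2(np.hypot(c[0],c[1]),c[2]);u=c[:2]/np.hypot(c[0],c[1])*a
    else:u=c[:2]/c[2]
    return p['cx']+f*u[0],p['cy']+f*u[1]
E
python3 - <<'E'
from h import *
for n in("top","scene"):
    im=cv2.imread(f'pics/{n}0.png')
    p,f,R,t=P(n);print(n,'cam',-R.T@t,'axes',R.round(2).tolist())
    g=im.max(2)
    x0,y0,x1,y1=(165,190,245,278) if n=="top" else(205,222,325,335)
    m=np.zeros_like(g);m[y0:y1,x0:x1]=(g[y0:y1,x0:x1]<45)*255
    k,l,st,c=cv2.connectedComponentsWithStats(m)
    for i in range(1,k):
        if st[i][4]>15: print(st[i],c[i],ray(n,c[i],.09))
    cv2.imwrite(f'pics/{n}z.png',cv2.resize(im[y0-10:y1+10,x0-10:x1+10],None,fx=5,fy=5,interpolation=2))
E
```

```text
top cam [ 0.45764728 -0.07614448  1.29083488] axes [[0.0, -1.0, -0.02], [-1.0, 0.0, -0.09], [0.09, 0.02, -1.0]]
[202 200  14  14  73] [208.47945205 205.82191781] [0.5233982  0.09688171 0.09      ]
scene cam [0.09950032 0.65501799 1.06699482] axes [[-0.83, -0.55, 0.01], [-0.42, 0.62, -0.67], [0.36, -0.56, -0.75]]
```

View pics/topz.png

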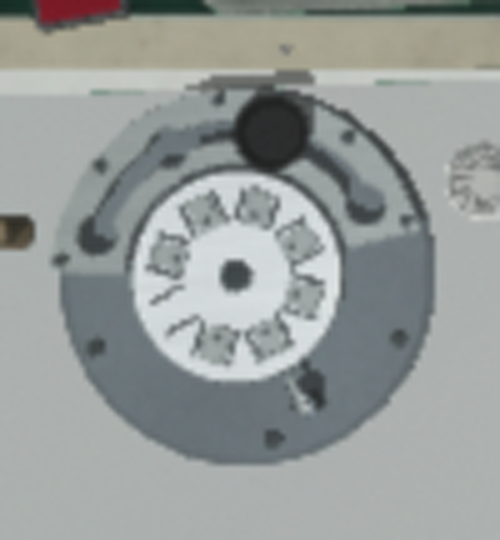

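View pics/scenez.png

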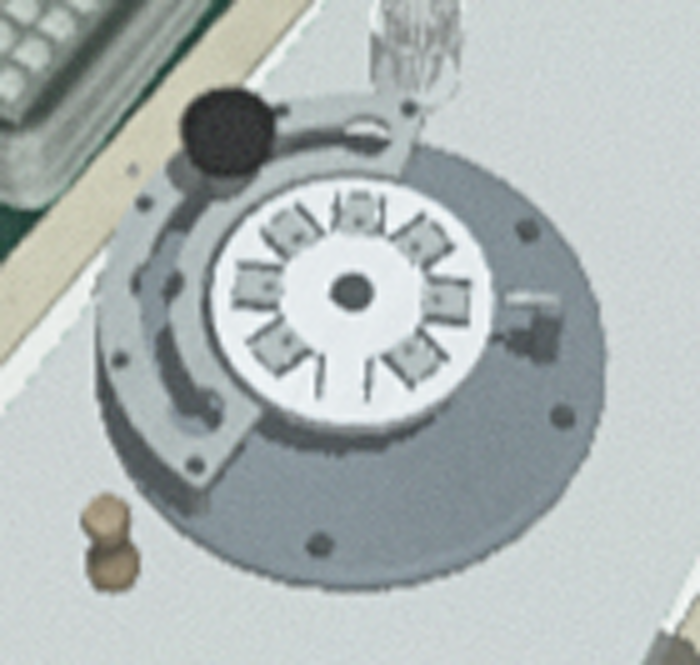

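Run:
```python
from h import *
res={}
for n,(x0,y0,x1,y1),(dx0,dy0,dx1,dy1) in(("top",(178,208,228,262),(196,193,222,219)),("scene",(230,245,305,305),(226,224,256,254))):
    im=cv2.imread(f'pics/{n}0.png');pp=P(n)
    g=im.min(2);m=np.zeros_like(g);m[y0:y1,x0:x1]=(g[y0:y1,x0:x1]>205)*255
    m=cv2.morphologyEx(m,cv2.MORPH_OPEN,np.ones((2,2)))
    cs,_=cv2.findContours(m,0,1);c=max(cs,key=cv2.contourArea)
    h=cv2.convexHull(c);e=cv2.fitEllipse(h);print(n,'disc',e,ray(n,e[0],.055,pp))
    g=im.max(2)
    m=np.zeros_like(g);m[dy0:dy1,dx0:dx1]=(g[dy0:dy1,dx0:dx1]<70)*255
    cs,_=cv2.findContours(m,0,1);c=max(cs,key=cv2.contourArea)
    e2=cv2.minEnclosingCircle(c);e3=cv2.fitEllipse(c);print('dish',e2,e3,cv2.boundingRect(c),ray(n,e3[0],.095,pp),ray(n,e3[0],.09,pp))
    a=ray(n,e[0],.055,pp);d=ray(n,e3[0],.093,pp);print('r',np.hypot(*(d-a)[:2]))
for u,v in((366,206),(95,237),(240,132)): 
    print(ray('top',(155+(u+.5)/5-.5,180+(v+.5)/5-.5),.053))
```

```text
top disc ((198.7399444580078, 237.66783142089844), (19.870878219604492, 30.561481475830078), 65.33487701416016) [0.41678973 0.13392417 0.055     ]
dish ((209.9166717529297, 207.0833282470703), 8.982333183288574) ((209.20191955566406, 206.15310668945312), (14.26662826538086, 15.668292045593262), 116.82039642333984) (201, 199, 18, 16) [0.5220229 0.0937447 0.095    ] [0.52229206 0.09445504 0.09      ]
r 0.1126424857340803
scene disc ((266.175048828125, 272.8400573730469), (48.083831787109375, 55.755313873291016), 91.88536071777344) [0.41975332 0.12978585 0.055     ]
dish ((240.7094268798828, 238.06021118164062), 9.2315092086792) ((240.3849334716797, 238.05224609375), (16.582746505737305, 17.428258895874023), 80.65382385253906) (232, 230, 18, 17) [0.5185035  0.10108653 0.095     ] [0.52065888 0.09823708 0.09      ]
r 0.10398551593563395
[0.47411922 0.03538228 0.053     ]
[0.45290732 0.22111925 0.053     ]
[0.5248232  0.12246366 0.053     ]
```

Run:
```python
from h import *
p,f,R,t=P('wrist');print('wristcam',-R.T@t,R.round(2).tolist(),f)
print(ray('top',(201.8,234.6),.055))
im=cv2.imread('pics/top0.png')
for n,k in(('stamp',(155,226)),('jar',(251,215)),('pad',(171,177)),('mug',(163,143)),('bottle',(323,166)),('gauge',(289,170))): print(n,ray('top',k,.03))
```

```text
wristcam [0.30719142 0.55034308 0.38431291] [[-0.37, -0.93, 0.0], [-0.89, 0.35, 0.3], [-0.28, 0.11, -0.95]] 297.3186396354542
[0.42718246 0.12361033 0.055     ]
stamp [0.45626121 0.29195348 0.03      ]
jar [ 0.49459346 -0.0433591   0.03      ]
pad [0.62864231 0.239407   0.03      ]
mug [0.75083294 0.27058275 0.03      ]
bottle [ 0.66646038 -0.29616422  0.03      ]
gauge [ 0.65256942 -0.17682145  0.03      ]
```

```bash
python3 -m inch '[{"x":0.5,"y":-0.9,"z":0.2,"jaw":255},{"x":0.5,"y":-0.9,"z":0.2,"jaw":255},{"x":0.5,"y":-0.9,"z":0.2,"jaw":255},{"x":0.5,"y":-0.9,"jaw":255}]'
```

```text
$[0]: bad value
```

```bash
python3 -m inch '[{"jaw":255,"x":0.5,"y":-0.9,"z":0.2,"ax":0,"ay":0,"az":0},{"jaw":255,"x":0.5,"y":-0.9,"z":0.2,"ax":0,"ay":0,"az":0},{"jaw":255,"x":0.5,"y":-0.9,"z":0.2,"ax":0,"ay":0,"az":0}]'
```

```text
time_s: 0.52
tcp_pos: [0.3173, 0.4189, 0.2542]
ee_rot: [[0.933, -0.361, -0.002], [-0.361, -0.933, -0.007], [0.001, 0.008, -1.0]]
wrist_force: [1.7, 1.1, 0.5]
gripper_width: 0.744
```

```bash
python3 -m inch '[{"jaw":255,"x":0.15,"y":-0.95,"z":0.1,"ax":0,"ay":0,"az":0},{"jaw":255,"x":0.15,"y":-0.95,"z":0,"ax":0,"ay":0,"az":0},{"jaw":255,"x":0.15,"y":-0.95,"z":0,"ax":0,"ay":0,"az":0},{"jaw":255,"x":0.15,"y":-0.95,"z":0,"ax":0,"ay":0,"az":0},{"jaw":255,"x":0.15,"y":-0.85,"z":0,"ax":0,"ay":0,"az":0},{"jaw":255,"x":0,"y":0,"z":0,"ax":0,"ay":0,"az":0}]'
python3 - <<'E'
from h import *
print(sense()['tcp_pos'])
im=capture('wrist');cv2.imwrite('pics/w1.png',im[:,:,::-1])
E
```

```text
time_s: 1.27
tcp_pos: [0.3626, 0.1275, 0.2607]
ee_rot: [[0.931, -0.365, -0.001], [-0.365, -0.931, -0.006], [0.002, 0.006, -1.0]]
wrist_force: [-0.0, 0.3, -0.1]
gripper_width: 0.061
[0.36256316 0.12753035 0.26070944]
```

View pics/w1.png

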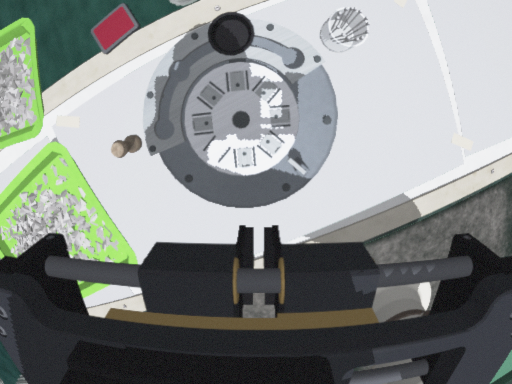

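Run:
```python
from h import *
n='wrist';im=cv2.imread('pics/w1.png');pp=P(n)
g=im.max(2)
m=np.zeros_like(g);m[5:62,200:262]=(g[5:62,200:262]<60)*255
m=cv2.morphologyEx(m,cv2.MORPH_OPEN,np.ones((5,5)))
cs,_=cv2.findContours(m,0,1);c=max(cs,key=cv2.contourArea)
pts=np.array([ray(n,q[0],.095,pp)[:2] for q in c])
cc,r=cv2.minEnclosingCircle((pts*1000).astype(np.float32));print('dish',cv2.fitEllipse(c),cc,r,pts.mean(0))
# hub
m=np.zeros_like(g);m[108:133,228:255]=(g[108:133,228:255]<90)*255
k,l,st,ce=cv2.connectedComponentsWithStats(m);i=1+st[1:,4].argmax();print('hub',st[i],ce[i],ray(n,ce[i],.055,pp))
e=ray(n,cv2.fitEllipse(c)[0],.095,pp);a=ray(n,ce[i],.055,pp);print(e,(e-a),np.hypot(*(e-a)[:2]),np.degrees(np.arctan2(*(e-a)[1::-1])))
v=im.copy();cv2.drawContours(v,[c],-1,(0,0,255),1);cv2.imwrite('pics/w1z.png',cv2.resize(v[0:220,130:350],None,fx=2.7,fy=2.7))
```

```text
dish ((228.9734344482422, 34.479759216308594), (37.14915084838867, 42.20818328857422), 61.381832122802734) (521.7413940429688, 98.68107604980469) 24.41366958618164 [0.52366536 0.09712188]
hub [233 112  16  16 209] [240.54545455 119.34449761] [0.42594753 0.12603036 0.055     ]
[0.52098819 0.09993796 0.095     ] [ 0.09504065 -0.02609241  0.04      ] 0.09855728887205997 -15.351714813007112
```

View pics/w1z.png

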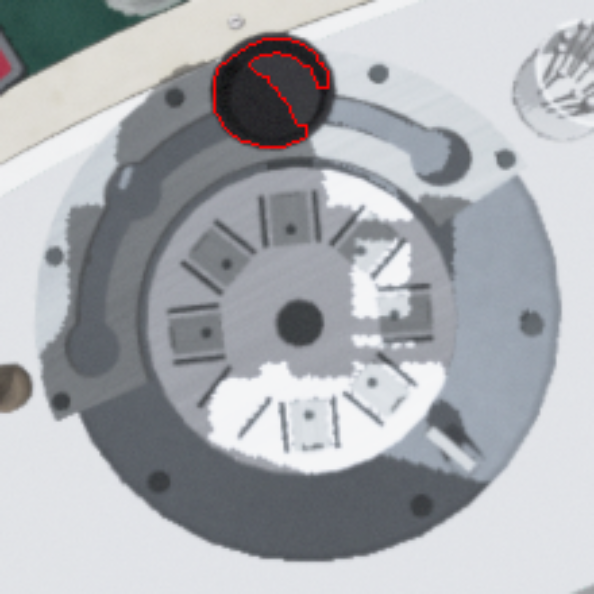

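Run:
```python
from h import *
pp=P('wrist');A=np.array([.426,.126])
for nm,u,v,z in(('dish',272,92,.095),('h1',441,157,.053),('h3',134,189,.053),('h4',94,346,.053)):
    X=ray('wrist',(130+(u+.5)/2.7-.5,(v+.5)/2.7-.5),z,pp);d=X[:2]-A;print(nm,X,np.hypot(*d),np.degrees(np.arctan2(d[1],d[0])))
```

```text
dish [0.52114844 0.09818142 0.095     ] 0.09913172647498202 -16.29735107944252
h1 [0.47490501 0.03793041 0.053     ] 0.10073704288208733 -60.956602302087774
h3 [0.51452345 0.17356748 0.053     ] 0.10049410787290783 28.25106109683731
h4 [0.45401928 0.22058153 0.053     ] 0.09864454714631075 73.49835429455133
```

```bash
python3 -m inch '[{"jaw":255,"x":0.9,"y":-0.16,"z":-0.5,"ax":0,"ay":0,"az":0},{"jaw":255,"x":0.9,"y":-0.16,"z":-0.5,"ax":0,"ay":0,"az":0},{"jaw":255,"x":0.9,"y":-0.16,"z":-0.5,"ax":0,"ay":0,"az":0},{"jaw":255,"x":0,"y":0,"z":-0.6,"ax":0,"ay":0,"az":0},{"jaw":255,"x":0,"y":0,"z":0,"ax":0,"ay":0,"az":0}]'
python3 - <<'E'
from h import *
s=sense();print(s['tcp_pos'],s['ee_rot'])
im=capture('wrist');cv2.imwrite('pics/w2.png',cv2.resize(im[:,:,::-1],None,fx=1.5,fy=1.5))
E
```

```text
time_s: 1.95
tcp_pos: [0.5305, 0.1062, 0.1319]
ee_rot: [[0.935, -0.354, 0.005], [-0.354, -0.935, -0.001], [0.005, -0.001, -1.0]]
wrist_force: [-0.7, 0.1, -0.5]
gripper_width: 0.006
[0.53053494 0.10619194 0.13186175] [[ 9.35312125e-01 -3.53787185e-01  5.08488951e-03]
 [-3.53786956e-01 -9.35325526e-01 -9.74489699e-04]
 [ 5.10078893e-03 -8.87515552e-04 -9.99986597e-01]]
```

View pics/w2.png

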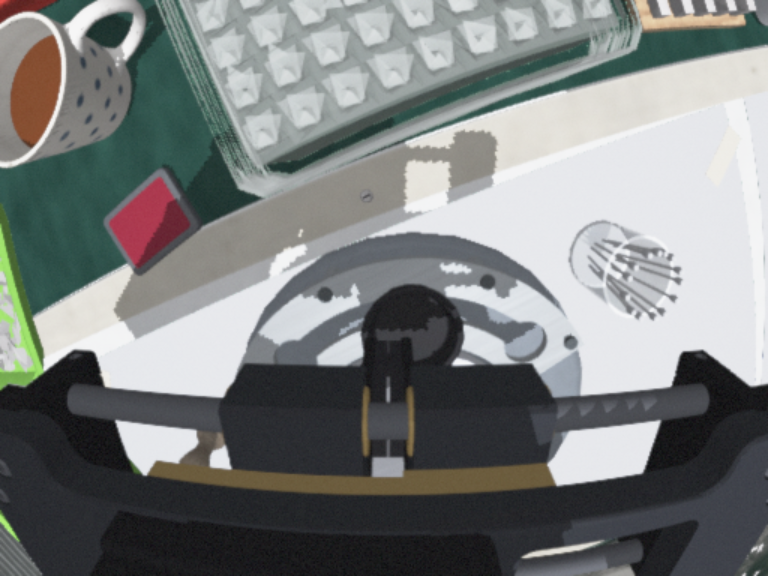

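```bash
python3 -m inch '[{"jaw":255,"x":-0.14,"y":-0.13,"z":-0.2,"ax":0,"ay":0,"az":0},{"jaw":255,"x":0,"y":0,"z":0,"ax":0,"ay":0,"az":0}]'
python3 - <<'E'
from h import *
s=sense();print(s['tcp_pos'])
im=capture('wrist');cv2.imwrite('pics/w3.png',cv2.resize(im[180:280,180:360,::-1],None,fx=4,fy=4))
for P_ in ([.522,.098,.083],[.522,.098,.095],s['tcp_pos']): print(proj('wrist',P_))
im=capture('scene');cv2.imwrite('pics/s3.png',cv2.resize(im[190:340,170:340,::-1],None,fx=4,fy=4))
E
```

```text
time_s: 2.25
tcp_pos: [0.524, 0.1005, 0.1242]
ee_rot: [[0.937, -0.35, 0.015], [-0.35, -0.937, 0.002], [0.013, -0.007, -1.0]]
wrist_force: [-0.2, 0.5, 0.3]
gripper_width: 0.007
[0.52397819 0.10049507 0.12421213]
(np.float64(263.66460047470974), np.float64(218.79165201594074))
(np.float64(263.8023193798118), np.float64(225.1580545556936))
(np.float64(259.30901040558837), np.float64(242.38314290629378))
```

View pics/w3.png

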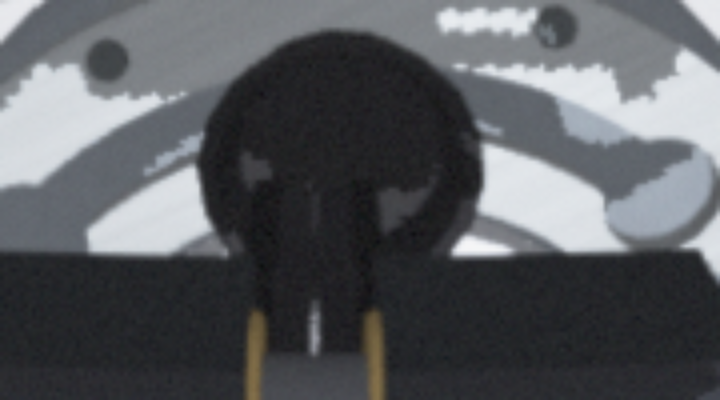

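View pics/s3.png

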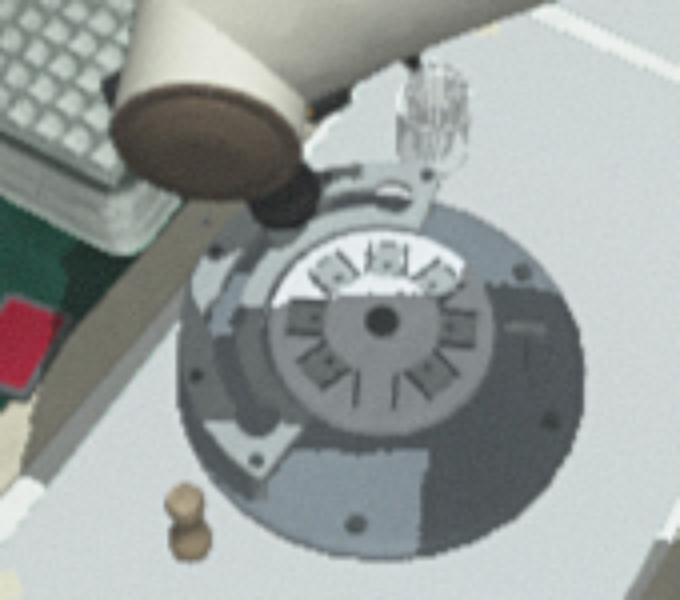

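```bash
python3 -m inch '[{"jaw":255,"x":-0.03,"y":-0.05,"z":-0.15,"ax":0,"ay":0,"az":0},{"jaw":255,"x":0,"y":0,"z":0,"ax":0.06,"ay":0.06,"az":0}]'; python3 -m inch '[{"jaw":255,"x":0,"y":0,"z":-0.2,"ax":0,"ay":0,"az":0},{"jaw":255,"x":0,"y":0,"z":0,"ax":0,"ay":0,"az":0}]'
```

```text
time_s: 2.6
tcp_pos: [0.524, 0.0985, 0.1174]
ee_rot: [[0.937, -0.349, 0.01], [-0.349, -0.937, 0.016], [0.003, -0.018, -1.0]]
wrist_force: [0.3, -0.4, 0.2]
gripper_width: 0.001
time_s: 2.85
tcp_pos: [0.5244, 0.0983, 0.1047]
ee_rot: [[0.937, -0.35, 0.01], [-0.35, -0.937, 0.016], [0.004, -0.019, -1.0]]
wrist_force: [-0.5, -0.0, -0.2]
gripper_width: 0.004
```

```bash
python3 -m inch '[{"jaw":255,"x":-0.05,"y":-0.02,"z":-0.1,"ax":-0.09,"ay":0.06,"az":0},{"jaw":255,"x":0,"y":0,"z":-0.15,"ax":0,"ay":0,"az":0},{"jaw":255,"x":0,"y":0,"z":0,"ax":0,"ay":0,"az":0}]'
```

```text
time_s: 3.22
tcp_pos: [0.5211, 0.097, 0.0881]
ee_rot: [[0.937, -0.349, -0.002], [-0.349, -0.937, -0.001], [-0.002, 0.002, -1.0]]
wrist_force: [1.0, 0.6, 0.4]
gripper_width: 0.002
```

Inside the dish mouth with no contact yet; pressing now.

```bash
for i in 1; do python3 -m inch '[{"jaw":255,"x":0.01,"y":0.01,"z":-0.12,"ax":0,"ay":0,"az":0},{"jaw":255,"x":0,"y":0,"z":0,"ax":0,"ay":0,"az":0}]'; done; python3 -m inch '[{"jaw":255,"x":0,"y":0,"z":-0.12,"ax":0,"ay":0,"az":0},{"jaw":255,"x":0,"y":0,"z":0,"ax":0,"ay":0,"az":0}]'
```

```text
time_s: 3.48
tcp_pos: [0.5224, 0.0979, 0.0813]
ee_rot: [[0.937, -0.349, -0.001], [-0.349, -0.937, -0.001], [-0.0, 0.001, -1.0]]
wrist_force: [-1.0, 0.2, 5.2]
gripper_width: 0.004
time_s: 3.72
tcp_pos: [0.5227, 0.098, 0.0754]
ee_rot: [[0.937, -0.348, 0.0], [-0.348, -0.937, -0.001], [0.0, 0.001, -1.0]]
wrist_force: [-0.5, 0.0, 4.9]
gripper_width: 0.003
```

```bash
python3 -m inch '[{"jaw":255,"x":0,"y":0,"z":-0.12,"ax":0,"ay":0,"az":0},{"jaw":255,"x":0,"y":0,"z":0,"ax":0,"ay":0,"az":0}]';  python3 -m inch '[{"jaw":255,"x":0,"y":0,"z":-0.06,"ax":0,"ay":0,"az":0},{"jaw":255,"x":0,"y":0,"z":0,"ax":0,"ay":0,"az":0}]'
```

```text
time_s: 3.98
tcp_pos: [0.5228, 0.0981, 0.0699]
ee_rot: [[0.938, -0.348, 0.001], [-0.348, -0.938, -0.001], [0.001, 0.0, -1.0]]
wrist_force: [-1.9, -0.4, 6.7]
gripper_width: 0.004
time_s: 4.22
tcp_pos: [0.5229, 0.0983, 0.0683]
ee_rot: [[0.938, -0.348, 0.002], [-0.348, -0.938, -0.0], [0.002, -0.0, -1.0]]
wrist_force: [-2.6, -0.0, 6.9]
gripper_width: 0.005
```

```bash
python3 -m inch '[{"jaw":255,"x":0,"y":0,"z":-0.06,"ax":0,"ay":0,"az":0},{"jaw":255,"x":0,"y":0,"z":0,"ax":0,"ay":0,"az":0}]'
python3 - <<'E'
from h import *
im=capture('wrist');cv2.imwrite('pics/w4.png',cv2.resize(im[150:280,160:380,::-1],None,fx=3.5,fy=3.5))
print(sense()['wrist_force'])
E
```

```text
time_s: 4.47
tcp_pos: [0.5229, 0.0984, 0.0668]
ee_rot: [[0.938, -0.347, 0.002], [-0.347, -0.938, -0.0], [0.002, -0.001, -1.0]]
wrist_force: [-2.1, -0.3, 6.5]
gripper_width: 0.001
[-1.99976621 -0.18945747  6.73756203]
```

View pics/w4.png

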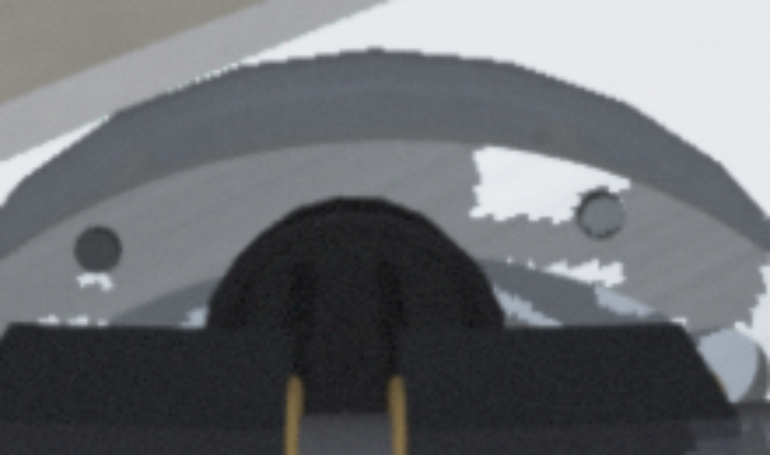

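```bash
python3 -m inch '[{"jaw":255,"x":0,"y":0,"z":-0.04,"ax":0,"ay":0,"az":0},{"jaw":255,"x":0,"y":0,"z":0,"ax":0,"ay":0,"az":0}]'; python3 -m inch '[{"jaw":255,"x":0,"y":0,"z":-0.04,"ax":0,"ay":0,"az":0},{"jaw":255,"x":0,"y":0,"z":0,"ax":0,"ay":0,"az":0}]'
```

```text
time_s: 4.78
tcp_pos: [0.5229, 0.0984, 0.0668]
ee_rot: [[0.938, -0.346, 0.003], [-0.346, -0.938, -0.0], [0.003, -0.001, -1.0]]
wrist_force: [-1.8, 1.1, 7.1]
gripper_width: 0.008
time_s: 5.03
tcp_pos: [0.523, 0.0985, 0.0666]
ee_rot: [[0.938, -0.346, 0.004], [-0.346, -0.938, 0.0], [0.004, -0.001, -1.0]]
wrist_force: [-2.5, 0.3, 6.9]
gripper_width: 0.005
```

```bash
python3 -m inch '[{"jaw":255,"x":0,"y":0,"z":-0.08,"ax":0,"ay":0,"az":0}]'; python3 -m inch '[{"jaw":255,"x":0,"y":0,"z":-0.08,"ax":0,"ay":0,"az":0}]'
```

```text
time_s: 5.15
tcp_pos: [0.5233, 0.0987, 0.0641]
ee_rot: [[0.939, -0.345, 0.005], [-0.345, -0.939, -0.0], [0.005, -0.002, -1.0]]
wrist_force: [-10.9, 3.3, 33.4]
gripper_width: 0.003
time_s: 5.28
tcp_pos: [0.5236, 0.099, 0.0639]
ee_rot: [[0.939, -0.343, 0.006], [-0.343, -0.939, -0.001], [0.006, -0.001, -1.0]]
wrist_force: [-15.9, 3.4, 40.2]
gripper_width: 0.005
```

```bash
python3 -m inch '[{"jaw":255,"x":-0.02,"y":-0.01,"z":0.02,"ax":0,"ay":0.03,"az":0}]'; python3 -m inch '[{"jaw":255,"x":0,"y":0,"z":0,"ax":0,"ay":0,"az":0}]'
```

```text
time_s: 5.4
tcp_pos: [0.5231, 0.0991, 0.0676]
ee_rot: [[0.94, -0.342, 0.004], [-0.342, -0.94, 0.001], [0.003, -0.002, -1.0]]
wrist_force: [-1.2, 0.1, 6.6]
gripper_width: 0.003
time_s: 5.52
tcp_pos: [0.5232, 0.0993, 0.0692]
ee_rot: [[0.94, -0.342, 0.005], [-0.342, -0.94, 0.001], [0.004, -0.003, -1.0]]
wrist_force: [-3.5, 0.7, 7.5]
gripper_width: 0.005
```

```bash
python3 -m inch '[{"jaw":255,"x":0,"y":0,"z":-0.08,"ax":0,"ay":0,"az":0}]'; python3 -m inch '[{"jaw":255,"x":0.03,"y":0.13,"z":-0.04,"ax":0,"ay":0,"az":0}]'
```

```text
time_s: 5.65
tcp_pos: [0.5233, 0.0995, 0.0659]
ee_rot: [[0.94, -0.341, 0.006], [-0.341, -0.94, 0.002], [0.005, -0.003, -1.0]]
wrist_force: [-2.5, 0.6, 6.6]
gripper_width: 0.004
time_s: 5.78
tcp_pos: [0.5251, 0.107, 0.0647]
ee_rot: [[0.94, -0.341, 0.006], [-0.341, -0.94, 0.001], [0.005, -0.003, -1.0]]
wrist_force: [-2.3, -1.4, 7.6]
gripper_width: 0.003
```

```bash
python3 -m inch '[{"jaw":255,"x":0,"y":0.16,"z":-0.02,"ax":0,"ay":0,"az":0}]'; python3 -m inch '[{"jaw":255,"x":0,"y":0.14,"z":-0.03,"ax":0,"ay":0.03,"az":0}]'
```

```text
time_s: 5.9
tcp_pos: [0.5263, 0.1168, 0.065]
ee_rot: [[0.94, -0.341, 0.009], [-0.341, -0.94, 0.002], [0.008, -0.005, -1.0]]
wrist_force: [-0.7, -1.3, 7.3]
gripper_width: 0.005
time_s: 6.02
tcp_pos: [0.5269, 0.1254, 0.0647]
ee_rot: [[0.94, -0.34, 0.005], [-0.34, -0.94, 0.002], [0.004, -0.004, -1.0]]
wrist_force: [-1.3, -2.3, 7.5]
gripper_width: 0.006
```

Lateral force is light, so the table is following. Continuing along the arc.

```bash
python3 -m inch '[{"jaw":255,"x":-0.02,"y":0.14,"z":-0.02,"ax":0,"ay":0.02,"az":0}]'; python3 -m inch '[{"jaw":255,"x":-0.03,"y":0.14,"z":-0.03,"ax":0,"ay":0.02,"az":0}]'
python3 - <<'E'
from h import *
im=capture('wrist');cv2.imwrite('pics/w5.png',cv2.resize(im[:,:,::-1],None,fx=1.5,fy=1.5))
s=sense();print(s['tcp_pos'],s['wrist_force'])
E
```

```text
time_s: 6.15
tcp_pos: [0.5267, 0.1341, 0.065]
ee_rot: [[0.941, -0.34, 0.004], [-0.34, -0.941, 0.002], [0.003, -0.003, -1.0]]
wrist_force: [-0.8, -0.7, 7.7]
gripper_width: 0.006
time_s: 6.28
tcp_pos: [0.5257, 0.1429, 0.0647]
ee_rot: [[0.941, -0.339, 0.002], [-0.339, -0.941, 0.002], [0.001, -0.003, -1.0]]
wrist_force: [-0.7, -0.8, 6.5]
gripper_width: 0.005
[0.52564583 0.14368673 0.06463747] [-1.94867491  0.54094125  7.29081932]
```

View pics/w5.png

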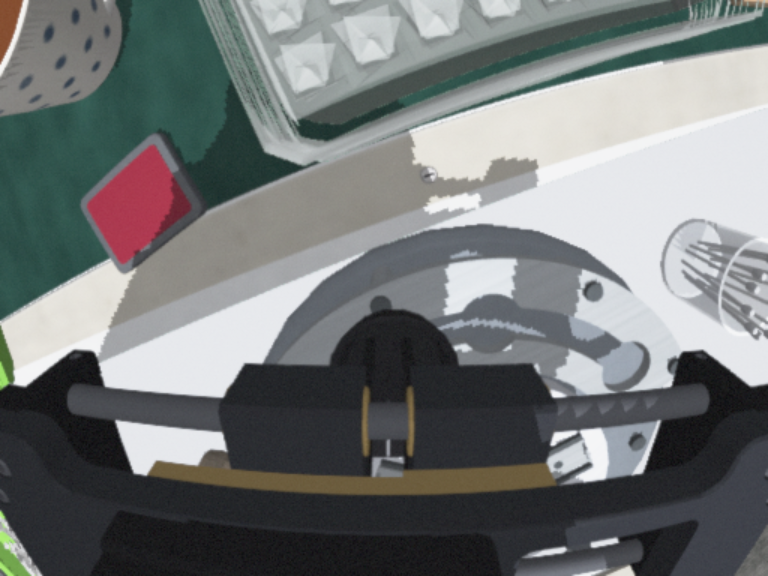

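```bash
python3 -m inch '[{"jaw":255,"x":-0.04,"y":0.13,"z":-0.02,"ax":0,"ay":0.01,"az":0}]'; python3 -m inch '[{"jaw":255,"x":-0.05,"y":0.13,"z":-0.03,"ax":0,"ay":0,"az":0}]'
```

```text
time_s: 6.45
tcp_pos: [0.524, 0.1516, 0.0649]
ee_rot: [[0.941, -0.338, 0.002], [-0.338, -0.941, 0.003], [0.001, -0.004, -1.0]]
wrist_force: [-0.8, -0.6, 6.7]
gripper_width: 0.006
time_s: 6.58
tcp_pos: [0.5218, 0.1596, 0.0646]
ee_rot: [[0.941, -0.337, 0.004], [-0.337, -0.941, 0.003], [0.003, -0.004, -1.0]]
wrist_force: [-1.2, -2.0, 7.4]
gripper_width: 0.002
```

```bash
python3 -m inch '[{"jaw":255,"x":-0.08,"y":0.13,"z":-0.02,"ax":0,"ay":0,"az":0}]'; python3 -m inch '[{"jaw":255,"x":-0.05,"y":0.05,"z":-0.03,"ax":0,"ay":0,"az":0}]'
python3 - <<'E'
from h import *
im=capture('wrist');cv2.imwrite('pics/w6.png',cv2.resize(im[:,:,::-1],None,fx=1.5,fy=1.5));cv2.imwrite('pics/w6r.png',im[:,:,::-1])
im=capture('scene');cv2.imwrite('pics/s6.png',cv2.resize(im[190:340,170:340,::-1],None,fx=4,fy=4))
s=sense();print(s['tcp_pos'],s['wrist_force'])
for a in(24,26,28.5):
    for z in (.077,):
        X=[.426+.1*np.cos(np.radians(a)),.126+.1*np.sin(np.radians(a)),z];print(a,np.array(proj('wrist',X))*1.5)
E
```

```text
time_s: 6.7
tcp_pos: [0.5184, 0.168, 0.0651]
ee_rot: [[0.942, -0.337, 0.008], [-0.337, -0.942, 0.004], [0.006, -0.006, -1.0]]
wrist_force: [0.9, -2.3, 7.7]
gripper_width: 0.004
time_s: 6.82
tcp_pos: [0.5165, 0.1718, 0.065]
ee_rot: [[0.942, -0.335, 0.011], [-0.335, -0.942, 0.005], [0.008, -0.008, -1.0]]
wrist_force: [-0.4, -0.8, 8.0]
gripper_width: 0.007
[0.51647074 0.17189975 0.06498379] [-0.26081298 -0.21360172  7.88513953]
24 [398.31903974 370.61230273]
26 [391.77989775 376.19036611]
28.5 [384.03230774 383.30665198]
```

View pics/w6.png

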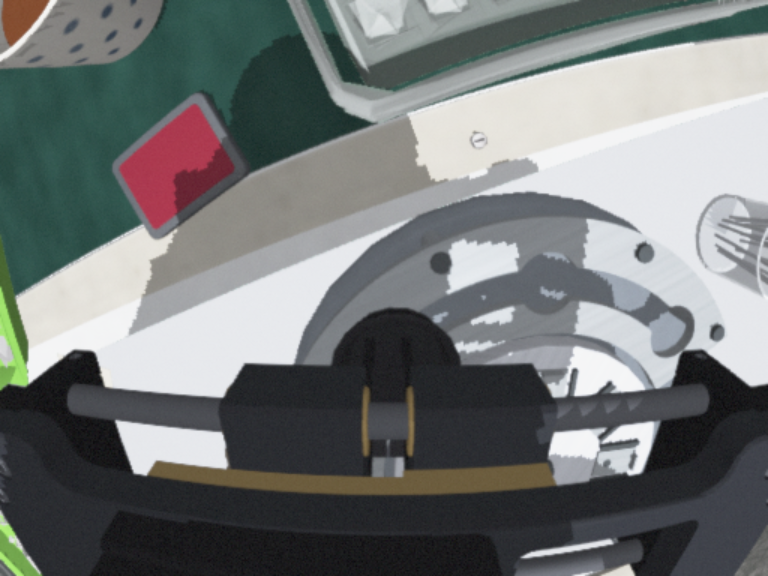

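View pics/s6.png

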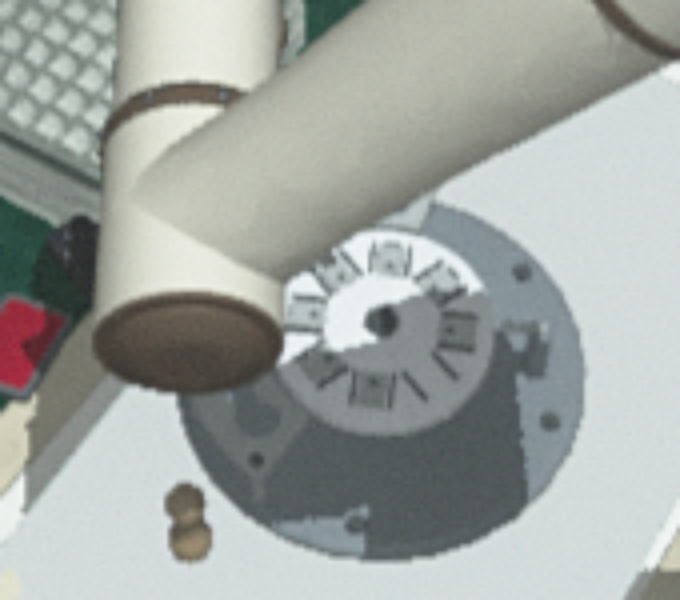

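```bash
python3 -m inch '[{"jaw":255,"x":-0.06,"y":0.07,"z":-0.02,"ax":0,"ay":0,"az":0}]'; python3 -m inch '[{"jaw":255,"x":0,"y":0,"z":0,"ax":0,"ay":0.05,"az":0}]'
python3 - <<'E'
from h import *
im=capture('wrist');cv2.imwrite('pics/w7.png',cv2.resize(im[190:260,200:330,::-1],None,fx=6,fy=6))
s=sense();print(s['tcp_pos'],s['wrist_force'])
for a in(26,28,30):
        X=[.426+.1*np.cos(np.radians(a)),.126+.1*np.sin(np.radians(a)),.078];print(a,(np.array(proj('wrist',X))-[200,190])*6)
E
```

```text
time_s: 7.05
tcp_pos: [0.514, 0.1764, 0.0654]
ee_rot: [[0.942, -0.335, 0.013], [-0.335, -0.942, 0.006], [0.011, -0.01, -1.0]]
wrist_force: [-0.9, -1.7, 7.8]
gripper_width: 0.007
time_s: 7.18
tcp_pos: [0.514, 0.1765, 0.0667]
ee_rot: [[0.943, -0.334, 0.005], [-0.334, -0.943, 0.006], [0.003, -0.007, -1.0]]
wrist_force: [-1.9, -0.8, 6.5]
gripper_width: 0.0
[0.51409754 0.17639335 0.06677726] [-1.99189211 -0.65258986  6.55747246]
26 [403.17690476 327.40390093]
28 [377.86679177 350.51490937]
30 [353.78506308 374.00027767]
```

View pics/w7.png

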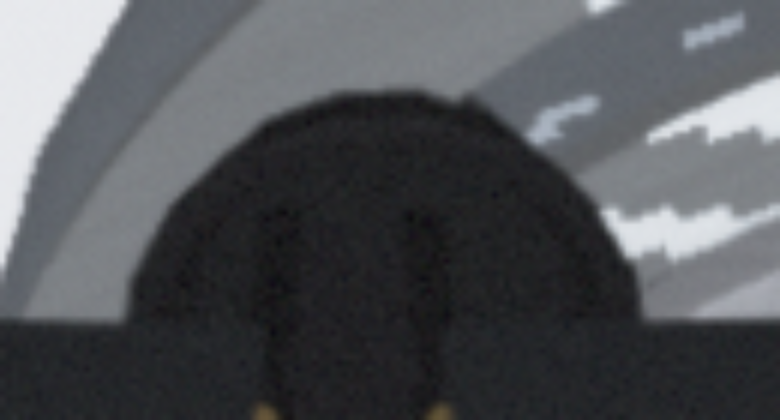

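```bash
python3 -m inch '[{"jaw":255,"x":0,"y":0,"z":0.08,"ax":0,"ay":0,"az":0}]'; python3 -m inch '[{"jaw":255,"x":0,"y":0,"z":0.06,"ax":0,"ay":0,"az":0}]';python3 -m inch '[{"jaw":255,"x":0,"y":0,"z":0.05,"ax":0,"ay":0,"az":0}]'
```

```text
time_s: 7.35
tcp_pos: [0.5141, 0.1763, 0.0724]
ee_rot: [[0.943, -0.334, 0.005], [-0.334, -0.943, 0.006], [0.002, -0.007, -1.0]]
wrist_force: [-2.5, -0.4, 5.6]
gripper_width: 0.004
time_s: 7.48
tcp_pos: [0.5141, 0.1762, 0.0771]
ee_rot: [[0.943, -0.334, 0.005], [-0.334, -0.943, 0.006], [0.003, -0.007, -1.0]]
wrist_force: [-1.9, -0.5, 4.3]
gripper_width: 0.007
time_s: 7.6
tcp_pos: [0.5142, 0.1762, 0.081]
ee_rot: [[0.943, -0.334, 0.005], [-0.334, -0.943, 0.006], [0.003, -0.007, -1.0]]
wrist_force: [-1.0, -0.7, 3.9]
gripper_width: 0.006
```

The plunger followed the fingers up past the plate, so it is in the hole. Lifting clear.

```bash
python3 -m inch '[{"jaw":255,"x":0,"y":0,"z":0.1,"ax":0,"ay":0,"az":0},{"jaw":255,"x":0,"y":0,"z":0.2,"ax":0,"ay":0,"az":0},{"jaw":255,"x":0,"y":0,"z":0.5,"ax":0,"ay":0,"az":0},{"jaw":255,"x":0,"y":0,"z":0.9,"ax":0,"ay":0,"az":0},{"jaw":255,"x":-0.9,"y":0,"z":0.9,"ax":0,"ay":0,"az":0},{"jaw":255,"x":-0.9,"y":0,"z":0,"ax":0,"ay":0,"az":0},{"jaw":255,"x":-0.7,"y":-0.4,"z":0,"ax":0,"ay":0,"az":0},{"jaw":255,"x":0,"y":0,"z":0,"ax":0,"ay":0,"az":0}]'
python3 - <<'E'
from h import *
im=capture('wrist');cv2.imwrite('pics/w8.png',cv2.resize(im[:,:,::-1],None,fx=1.5,fy=1.5))
im=capture('scene');cv2.imwrite('pics/s8.png',cv2.resize(im[190:340,170:340,::-1],None,fx=4,fy=4))
print(sense()['wrist_force'])
for a in(26,28,30):
        X=[.426+.1*np.cos(np.radians(a)),.126+.1*np.sin(np.radians(a)),.095];print(a,np.array(proj('wrist',X))*1.5)
print(np.array(proj('wrist',[.426,.126,.055]))*1.5)
E
```

```text
time_s: 8.6
tcp_pos: [0.3707, 0.1516, 0.2328]
ee_rot: [[0.942, -0.335, 0.006], [-0.335, -0.942, 0.009], [0.003, -0.011, -1.0]]
wrist_force: [-0.3, -0.1, -0.6]
gripper_width: 0.004
[-0.57748553  0.54212464 -0.30828224]
26 [294.29467376  87.14443582]
28 [290.83161376  90.98738948]
30 [287.51557523  94.94662454]
[399.91903134 183.11006424]
```

View pics/w8.png

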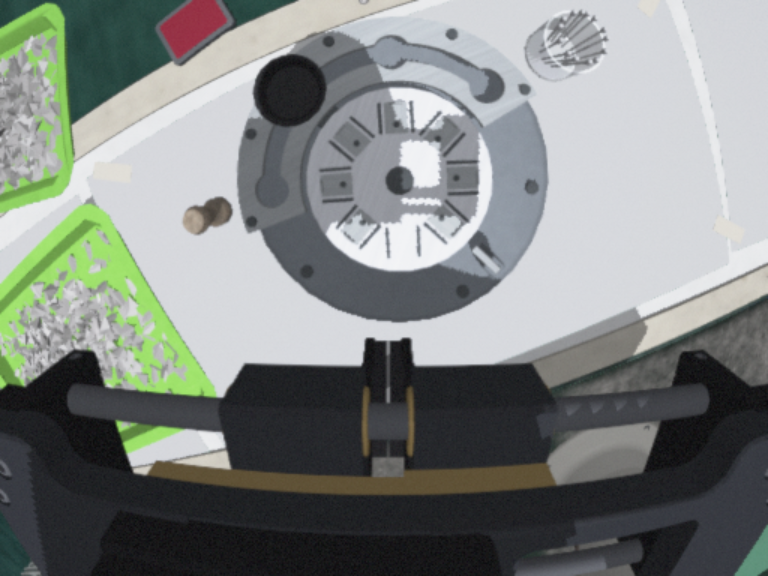

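View pics/s8.png

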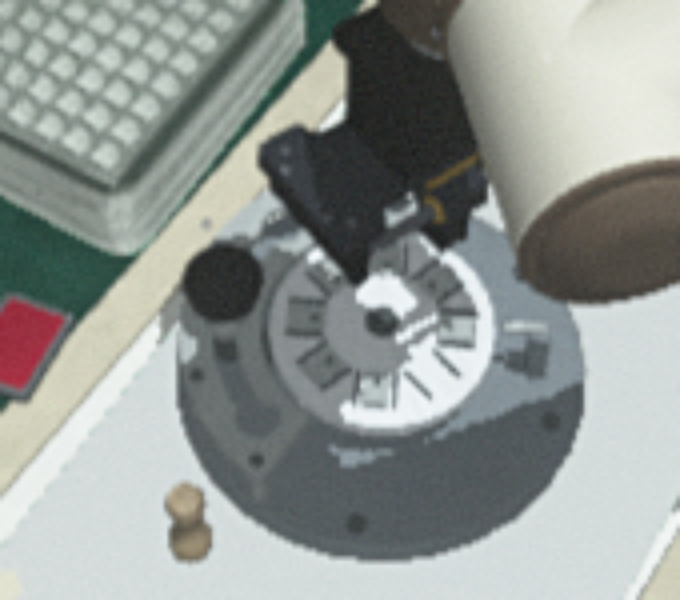

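```bash
python3 -c "
from station import *
print(finish_job())"
```

```text
the job is handed in; nothing more can be done
None
```

The table is indexed on by one hole, and I handed the job in at about 8.7 s; `finish_job()` gave no verdict.

- **Press:** With closed fingertips in the dish I pressed the plunger to its stop. At z = 0.064 m the wrist force jumped to about 40 N between tip and stop, well under the 120 N limit. I then eased off to about 7 N.
- **Swing:** I kept the plunger in and swung the dish anticlockwise from about -16.3° to about 28° in the world frame. The tips led the dish by about 3 mm.
- **Release:** The plunger stayed in contact with the fingertips up to z = 0.081 m, so it had sprung up in the hole and was not riding under the plate. I then lifted clear.

**Last checks**
- The wrist picture shows the dish at 28.3°, about 44.6° (0.78 rad) on from the start. The start hole and the fourth hole are open and the dish stands over the third.
- The arm was well clear, with the wrist force near zero.
- The stamp, swab jar and ink pad look untouched in the last pictures. I did not measure them, and I did not re-check the mug, gauges, tape or bottle, which the arm never came near.
- **Disagreements:** While pressing, the force read about 1 N below the expected spring value, so I used the hard stop to confirm the depth. My first fit of the disc in the top picture was about 1 cm off, and I did not use it.

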